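Unlock the dial lock box on the glass media console

ROBOT

A 7-joint arm with a two-finger parallel gripper is mounted at the origin on the work surface. World frame = base frame: x ahead of the robot, y to its left, z up, the work surface at z = 0. Lengths are in m, angles in rad, forces in N, time in s.
With the tool pointing down it reaches from about 0.425 to 0.875 m from the base axis. Payload 8.4 kg.
Tool frame: the origin (TCP) lies at the very end of the fingers, on their centre line; the grasp point (between the pads) lies 19 mm behind it; z points along the fingers, y is the line along which they close (so a half turn about z gives the same grasp; the last joint's range is limited). The gripper opens to 85 mm and grips with 20 to 120 N. Pads are 22 mm wide; open, the fingers measure 114 mm over their backs; the gripper's body (76 mm by 85 mm) begins 54 mm behind the grasp point. The pads swing forward as they close: fully open they stand 13 mm farther back than shut.
Start: joints at [1.005, 0.333, 0.04, 1.465, -0.013, 1.343, -0.059], TCP at [0.292, -0.58, 0.231] pointing down, gripper open.
Joint ranges: [-2.58, 2.58], [-0.38, 2.09], [-1.3, 1.39], [0.25, 2.4], [-1.5, 4.64], [0.08, 2.09], [-2.65, 2.65]. Speed limits (rad/s): [2.22, 2.22, 2.79, 2.79, 3.14, 3.14, 3.14].

INTERFACE

Orientations are given as a unit quaternion [w, x, y, z].
In Python, from workcell import state, eyes, ticket gives the robot as it stands. The module is installed in compiled form; this text tells all that it offers.
- The arm moves only by the tool send_rows, never from a script. Its argument "steps" is a list of rows, each an object with "xyz": the shift along the tool's x, y, z as a fraction of full scale, a list of three; "turn": the turn, a rotation vector about the tool's x, y, z as a fraction of full scale, a list of three; "claw": the gripper's target within -1 to 1 (fully open at 1, half-way at 0, shut at -1). In form: [{"xyz": [x, y, z], "turn": [ax, ay, az], "claw": claw}, ...]. A call has exactly 10 rows; each row shifts and turns the commanded pose from where the row before left it, along the tool's axes as they then stand; what a row does not reach is not made up. Full scale, the value 1, is 1000 mm for a shift and 60 degrees for a turn. A row lasts 1/10 s, in which the tool goes at most 50 mm and 8.59 degrees, less where a joint would pass 70% of its speed; a pose out of reach is approached as far as the arm can. A call with a number of a shift or a turn outside -1 to 1 is refused whole. A call with a gripper value outside its range is refused whole. The fingers move at their own pace and stop on an object; "newtons" is the grip in N (left out, the last holds). Time passes only in rows, so rows that do not move let the fingers close, or fill a call up. It gives the time, the measured TCP pose, the force, the opening and the grip force at its end, in the units of the state.
- state(): the state, without advancing time (a new reading comes with each control period).
- eyes.snapshot(name): name is "scene" or "top" or "wrist"; returns a dict with "image" (480x640x3 uint8, red, green, blue), "intrinsics" (3x3 intrinsics, pixels), "world_to_cam" (4x4, takes a point from world to camera coordinates); the wrist camera has in their place "tool_from_camera" (4x4, takes a point from camera to tool coordinates, whose origin is the TCP and whose axes are the flange's). Camera axes: x right, y down, z forward; pixel columns grow to the right and rows downward; lengths in m; the calibration is good to about 2 mm. A picture is of the moment at which its call begins: read the wrist's pose just before it. There is no depth.
- ticket.close_job(): hands the job in; it is judged then, once.
Trained networks look in the newest picture that a camera, given by its name, has taken for a name from the list of things; names that differ only in an ending like _2 or _b are one class to them, and where a whole thing is asked for, a point or a joint stands for the part that bears it (a point fixed in the world has none). Each returns a list of dicts, best first, with "p" (0 to 1); they miss things now and then, are a little off and sometimes report something else, mostly with a low value. They report only what shows in the picture. A call takes as long as a camera call.
- eyes.outline_of(camera, name): "mask" (480x640 bool, what is visible of it) and "box" ([left, top, right, bottom] in pixels, round what is visible of it).
- eyes.mark_of(camera, name): "uv" ([column, row] in pixels: a listed point, or the origin of a listed thing).
The state is a dict: "clock": time; "joints": joint angles; "joint_vel": joint speeds; "joint_efforts": joint torques, N m; "tcp_pos": TCP position; "tool_rot": TCP orientation; "force": force on the tool from outside, world axes, zero at the start; "wrist_torque": the same for the moment, N m; "width": finger opening in m; "grasp_force": force on a finger pad.
Only numpy, scipy, OpenCV 4.12 (cv2) and the standard library are available. Lean on these libraries where they do the work, as an engineer would, in place of code of your own. Each camera call takes 0.05 s, during which the arm holds its last target. There are 200 camera calls.

TASK

On the glass console stands a grey metal lock box with a numbered dial and a sliding latch on its lid. Turn the pointer of that dial to number 4 (the long mark is 0, and the ten marks count up clockwise seen from above), then slide the latch fully towards the dial to free the lid, leaving the dial at 4, and let go. The round volume knob standing beside the box is not the dial.

Things in the scene. Friction and masses are not known exactly. Their poses are not given: they have to be found in the camera images.
- dial (a joint): Combination dial's angle, rad, growing clockwise seen from above. 0 = pointer at the long mark, number 0; number n is at n x 0.628 (36 degrees), so 4 is at 2.513. Starts at 1.1 to 1.9, so turn it clockwise 0.6 to 1.4 rad. No detents, friction 0.04 N m; stays where left. Ten black marks on an aluminium plate; 0 lies towards latch_grip's +x from the dial.
- dial_grip (a point): Point on the dial's upright axis to grip at, 30 mm above the flat lid, which is 80 mm above the table. Black dial: disc of radius 24 mm, 9 mm high, and across it an upright bar 46 mm long, 12 mm thick, top 41 mm above the lid. The point's x runs along the bar to its pointer end (white line on top, small nib at the foot); z up.
- latch (a joint): How far the latch is slid open, m: 0 = locked (start), 0.025 = end stop, fully open. It moves towards the dial, friction about 1.5 N, and stays where left. Unless the dial is within about 12 degrees of 4, a hidden wheel blocks it after about 4 mm; when open it keeps the dial near 4.
- latch_grip (a point): Mid-point of the latch's upright steel fin, 28 mm above the lid: 12 mm thick (x), 30 mm long (y, the slide direction), top 40 mm above the lid; locked, 110 mm from the dial's axis. Axes are the box's: y from dial to latch, so it opens towards -y; z up. A steel keeper 20 mm high stands 40 mm off on +y. Grey box: 150 (x) x 220 (y) mm, 80 mm high, heavy, does not move.

How it is judged:
On the way:
1. the dial is set to number 4 while the latch is still shut (value of joint dial between 2.303 and 2.723 rad and value of joint latch below 0.008 m), for 0.2 s.
At the end, for the whole second after the job is handed in: The latch is slid at least 18 mm of its 25 mm towards the dial and at rest, and the dial still points to number 4 within 12 degrees (value of joint dial between 2.303 and 2.723 rad and value of joint latch above 0.018 m and velocity of joint latch between -0.01 and 0.01 m/s); the robot touches nothing.
It also fails if it takes over 45 s, if anything falls off the work surface, if the arm or the gripper's body presses on something with over 40 N, if the wrist force passes 120 N, or if a joint passes its speed limit or range.

## Working session

There is one attempt and no reset: what is moved stays moved. The work goes in short steps, Python scripts to look and compute and a tool call to move; the robot and the scene stay as the last step left them, time stands still between calls to the robot, and variables do not carry over. Pictures are saved under pics/ and viewed, at most 10 in all, crops included, and the job is handed in when it is done.

Besides the shell and the picture viewer there is one more tool, called by a JSON object that holds its "method" and its "body", one argument or row to a line. send_rows: Moves the arm, as the interface text tells. Shift numbers are shares of 1000 mm and turn numbers shares of 60 degrees, none past 1 either way. Its arguments: {"type":"object","properties":{"steps":{"type":"array"},"newtons":{"type":"number"}},"required":["steps"]}

```bash
mkdir -p pics
cat > h.py <<'E'
import numpy as np, cv2
from scipy.spatial.transform import Rotation as R
from workcell import state, eyes, ticket
def T(s):
    q=s['tool_rot']; M=np.eye(4); M[:3,:3]=R.from_quat([q[1],q[2],q[3],q[0]]).as_matrix(); M[:3,3]=s['tcp_pos']; return M
def snap(n):
    s=state(); d=eyes.snapshot(n)
    W=d['world_to_cam'] if n!='wrist' else np.linalg.inv(T(s)@d['tool_from_camera'])
    return d['image'],np.array(d['intrinsics']),np.array(W)
def ray(uv,K,W):
    C=np.linalg.inv(W); r=C[:3,:3]@np.linalg.inv(K)@[uv[0],uv[1],1]; return C[:3,3],r
def atz(uv,K,W,z):
    o,r=ray(uv,K,W); return o+r*(z-o[2])/r[2]
def proj(p,K,W):
    c=W[:3,:3]@np.asarray(p)+W[:3,3]; u=K@c; return u[:2]/u[2]
def save(n,im): cv2.imwrite('pics/'+n+'.png',im[:,:,::-1])
E
python3 - <<'E'
from h import *
np.set_printoptions(precision=4,suppress=True)
print(state()['clock'],T(state()))
ims=[]
for n in ['top','scene']:
    im,K,W=snap(n); ims.append(im); 
    for t,z in [('dial_grip',.11),('latch_grip',.108)]:
        for m in eyes.mark_of(n,t)[:2]: print(n,t,m,atz(m['uv'],K,W,z))
save('a',ims[0]);save('b',ims[1])
E
```

```text
0.0 [[ 0.893   0.4501 -0.0008  0.2923]
 [ 0.4501 -0.893   0.0014 -0.5801]
 [-0.0001 -0.0016 -1.      0.2304]
 [ 0.      0.      0.      1.    ]]
top dial_grip {'uv': [454.6, 310.5], 'p': 0.84} [ 0.5275 -0.0978  0.11  ]
top latch_grip {'uv': [369.8, 293.6], 'p': 0.79} [0.5362 0.0068 0.108 ]
scene dial_grip {'uv': [211.0, 279.4], 'p': 0.84} [ 0.5279 -0.0983  0.11  ]
scene latch_grip {'uv': [282.4, 257.9], 'p': 0.76} [0.5378 0.0073 0.108 ]
```

View pics/a.png

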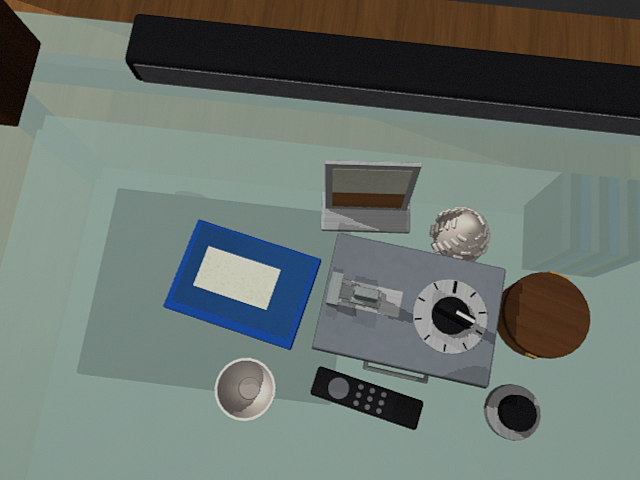

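View pics/b.png

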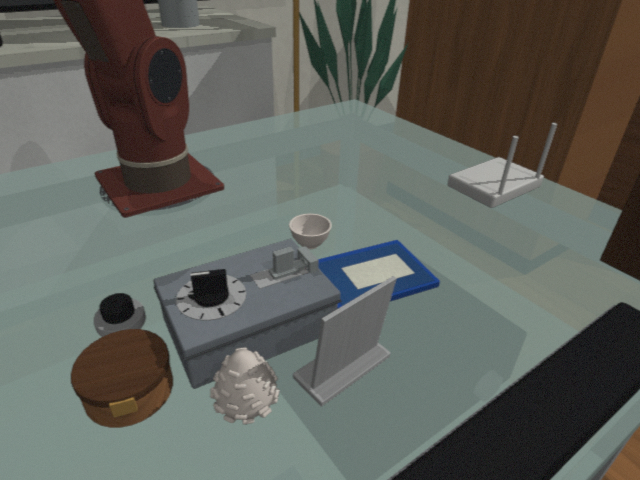

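{"method": "send_rows", "body": {
  "steps": [
    {"xyz": [0.034,-0.028,-0.008],"turn": [0,0,0],"claw": 1},
    {"xyz": [0.034,-0.028,-0.008],"turn": [0,0,0],"claw": 1},
    {"xyz": [0.034,-0.028,-0.008],"turn": [0,0,0],"claw": 1},
    {"xyz": [0.034,-0.028,-0.008],"turn": [0,0,0],"claw": 1},
    {"xyz": [0.034,-0.028,-0.008],"turn": [0,0,0],"claw": 1},
    {"xyz": [0.034,-0.028,-0.008],"turn": [0,0,0],"claw": 1},
    {"xyz": [0.034,-0.028,-0.008],"turn": [0,0,0],"claw": 1},
    {"xyz": [0.034,-0.028,-0.008],"turn": [0,0,0],"claw": 1},
    {"xyz": [0.034,-0.028,-0.008],"turn": [0,0,0],"claw": 1},
    {"xyz": [0.034,-0.028,-0.008],"turn": [0,0,0],"claw": 1}
  ]
}}

```text
clock: 1.3
tcp_pos: [0.4705, -0.1757, 0.3119]
tool_rot: [0.0, 0.973, 0.231, 0.0]
force: [0.6, -0.5, 1.1]
width: 0.0854
grasp_force: 0.0
```

{"method": "send_rows", "body": {
  "steps": [
    {"xyz": [0.034,-0.028,0],"turn": [0,0,0],"claw": 1},
    {"xyz": [0.034,-0.028,0],"turn": [0,0,0],"claw": 1},
    {"xyz": [0,0,0],"turn": [0,0,-0.12],"claw": 1},
    {"xyz": [0,0,0],"turn": [0,0,-0.12],"claw": 1},
    {"xyz": [0,0,0],"turn": [0,0,-0.12],"claw": 1},
    {"xyz": [0,0,0],"turn": [0,0,-0.12],"claw": 1},
    {"xyz": [0,0,0],"turn": [0,0,-0.12],"claw": 1},
    {"xyz": [0,0,0],"turn": [0,0,-0.12],"claw": 1},
    {"xyz": [0,0,0],"turn": [0,0,-0.12],"claw": 1},
    {"xyz": [0,0,0],"turn": [0,0,0],"claw": 1}
  ]
}}

```text
clock: 2.3
tcp_pos: [0.5056, -0.0968, 0.3113]
tool_rot: [0.0, 0.781, 0.624, 0.0]
force: [0.4, 0.9, 0.7]
width: 0.0852
grasp_force: 0.0
```

Run:
```python
from h import *
np.set_printoptions(precision=4,suppress=True)
s=state();print(s['clock'],s['joints'],T(s))
im,K,W=snap('wrist');save('w1',im)
np.savez('w1.npz',im=im,K=K,W=W)
print(np.linalg.inv(W))
for t,z in [('dial_grip',.11),('latch_grip',.108)]:
    for m in eyes.mark_of('wrist',t)[:2]: print(t,m,atz(m['uv'],K,W,z))
```

```text
2.3 [ 0.489   0.0477 -0.3986  1.644   0.0186  1.4537 -0.1338] [[ 0.2206  0.9754  0.      0.5056]
 [ 0.9754 -0.2206 -0.     -0.0968]
 [-0.      0.     -1.      0.3113]
 [ 0.      0.      0.      1.    ]]
[[ 0.9752 -0.2109 -0.0673  0.5223]
 [-0.2213 -0.9299 -0.2937 -0.0213]
 [-0.0006  0.3013 -0.9535  0.4523]
 [ 0.      0.      0.      1.    ]]
dial_grip {'uv': [331.7, 198.5], 'p': 0.66} [ 0.5226 -0.1     0.11  ]
latch_grip {'uv': [321.7, 72.7], 'p': 0.69} [0.5371 0.0098 0.108 ]
```

View pics/w1.png

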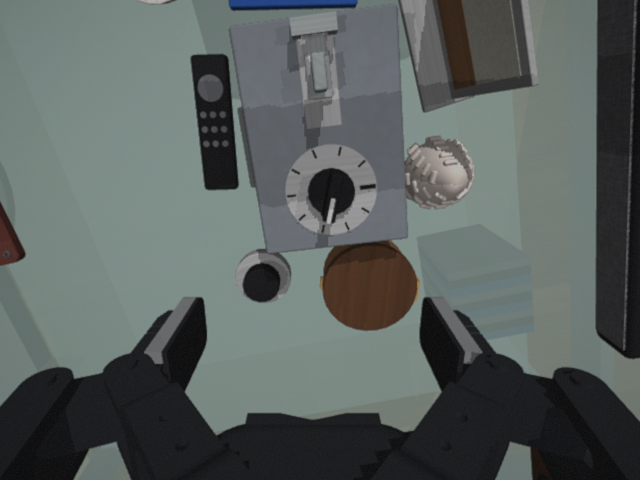

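```bash
cat >> h.py <<'E'
def rect(im,K,W,c,z,half=.07,n=560):
    # world-aligned top-down view: image right = -y world, up = +x world
    P=lambda x,y:proj([x,y,z],K,W)
    src=np.float32([P(c[0]+half,c[1]+half),P(c[0]+half,c[1]-half),P(c[0]-half,c[1]-half),P(c[0]-half,c[1]+half)])
    H=cv2.getPerspectiveTransform(src,np.float32([[0,0],[n,0],[n,n],[0,n]]))
    return cv2.warpPerspective(im,H,(n,n),flags=cv2.INTER_CUBIC)
E
python3 - <<'E'
from h import *
d=np.load('w1.npz');im,K,W=d['im'],d['K'],d['W']
c=(.525,-.098)
a=rect(im,K,W,c,.081,.07,400);b=rect(im,K,W,c,.121,.07,400)
for x in (a,b): cv2.drawMarker(x,(200,200),(255,0,0),0,10)
save('r1',np.hstack([a,b]))
E
```

```text
(no output)
```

View pics/r1.png

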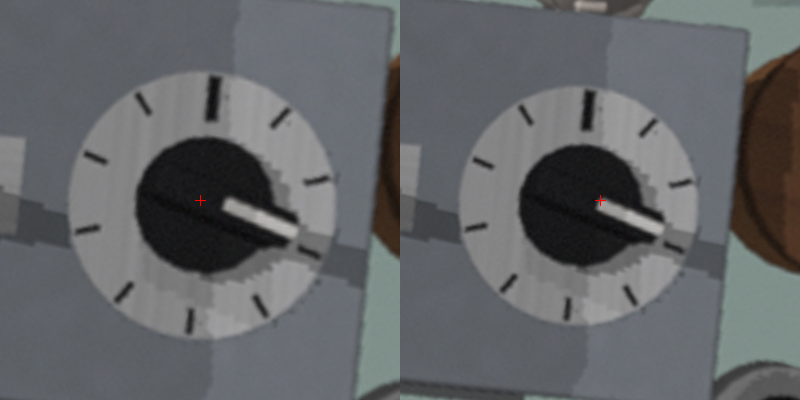

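{"method": "send_rows", "body": {
  "steps": [
    {"xyz": [0,0,0],"turn": [0,0,0.071],"claw": 0},
    {"xyz": [0,0,0],"turn": [0,0,0.071],"claw": 0},
    {"xyz": [0.0046,0.0172,0.02],"turn": [0,0,0],"claw": 0},
    {"xyz": [0,0,0.03],"turn": [0,0,0],"claw": 0},
    {"xyz": [0,0,0.04],"turn": [0,0,0],"claw": 0},
    {"xyz": [0,0,0.04],"turn": [0,0,0],"claw": 0},
    {"xyz": [0,0,0.02],"turn": [0,0,0],"claw": 0},
    {"xyz": [0,0,0],"turn": [0,0,0],"claw": 0},
    {"xyz": [0,0,0],"turn": [0,0,0],"claw": 0},
    {"xyz": [0,0,0],"turn": [0,0,0],"claw": 0}
  ]
}}

```text
clock: 3.45
tcp_pos: [0.5244, -0.0989, 0.1631]
tool_rot: [0.001, 0.826, 0.563, 0.001]
force: [-0.1, 0.3, -0.2]
width: 0.0426
grasp_force: 0.0
```

Run:
```python
from h import *
np.set_printoptions(precision=4,suppress=True)
s=state();print(s['clock'],T(s),s['width'])
im,K,W=snap('wrist')
np.savez('w2.npz',im=im,K=K,W=W)
for t,z in [('dial_grip',.11)]:
    for m in eyes.mark_of('wrist',t)[:2]: print(t,m,atz(m['uv'],K,W,z))
c=(.525,-.098)
a=rect(im,K,W,c,.081,.07,400);b=rect(im,K,W,c,.121,.07,400)
for x in (a,b): cv2.drawMarker(x,(202,205),(255,0,0),0,10)
save('r2',np.hstack([a,b]))
```

```text
3.45 [[ 0.3653  0.9309  0.0026  0.5244]
 [ 0.9309 -0.3653 -0.0005 -0.0989]
 [ 0.0005  0.0026 -1.      0.1631]
 [ 0.      0.      0.      1.    ]] 0.04258090637472733
dial_grip {'uv': [312.7, 256.0], 'p': 0.91} [ 0.5243 -0.0981  0.11  ]
```

View pics/r2.png

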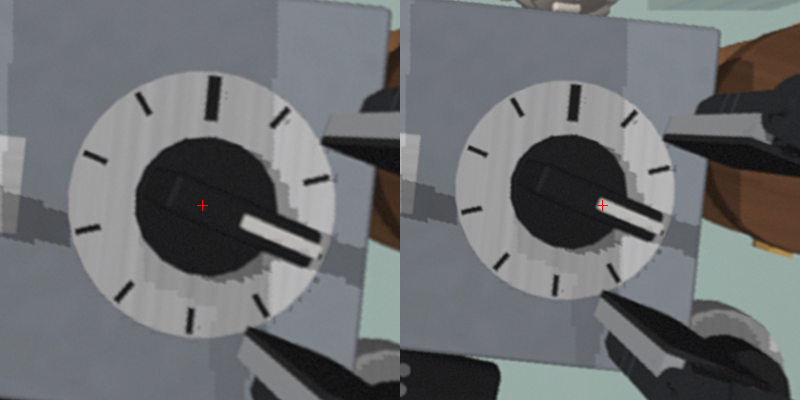

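{"method": "send_rows", "body": {
  "steps": [
    {"xyz": [0,-0.001,0.02],"turn": [0,0,0],"claw": 0},
    {"xyz": [0,0,0.025],"turn": [0,0,0],"claw": 0},
    {"xyz": [0,0,0.016],"turn": [0,0,0],"claw": 0},
    {"xyz": [0,0,0.008],"turn": [0,0,0],"claw": 0},
    {"xyz": [0,0,0],"turn": [0,0,0],"claw": 0},
    {"xyz": [0,0,0],"turn": [0,0,0],"claw": -1},
    {"xyz": [0,0,0],"turn": [0,0,0],"claw": -1},
    {"xyz": [0,0,0],"turn": [0,0,0],"claw": -1},
    {"xyz": [0,0,0],"turn": [0,0,0],"claw": -1},
    {"xyz": [0,0,0],"turn": [0,0,0],"claw": -1}
  ],
  "newtons": 40
}}

```text
clock: 4.55
tcp_pos: [0.524, -0.0987, 0.0937]
tool_rot: [0.001, 0.826, 0.564, 0.001]
force: [4.7, -0.9, 6.8]
width: 0.0111
grasp_force: 44.2
```

{"method": "send_rows", "body": {
  "steps": [
    {"xyz": [0,0,0],"turn": [0,0,0.092],"claw": -1},
    {"xyz": [0,0,0],"turn": [0,0,0.092],"claw": -1},
    {"xyz": [0,0,0],"turn": [0,0,0.092],"claw": -1},
    {"xyz": [0,0,0],"turn": [0,0,0.092],"claw": -1},
    {"xyz": [0,0,0],"turn": [0,0,0.092],"claw": -1},
    {"xyz": [0,0,0],"turn": [0,0,0.092],"claw": -1},
    {"xyz": [0,0,0],"turn": [0,0,0.092],"claw": -1},
    {"xyz": [0,0,0],"turn": [0,0,0],"claw": -1},
    {"xyz": [0,0,0],"turn": [0,0,0],"claw": -1},
    {"xyz": [0,0,0],"turn": [0,0,0],"claw": -1}
  ]
}}

```text
clock: 5.55
tcp_pos: [0.5243, -0.0988, 0.0937]
tool_rot: [0.001, 0.966, 0.259, 0.002]
force: [6.6, -0.8, 4.2]
width: 0.011
grasp_force: 44.0
```

{"method": "send_rows", "body": {
  "steps": [
    {"xyz": [0,0,0],"turn": [0,0,0],"claw": 0},
    {"xyz": [0,0,0],"turn": [0,0,0],"claw": 0},
    {"xyz": [0,0,0],"turn": [0,0,0],"claw": 0},
    {"xyz": [0,0,-0.02],"turn": [0,0,0],"claw": 0},
    {"xyz": [0,0,-0.04],"turn": [0,0,0],"claw": 0},
    {"xyz": [0,0,-0.04],"turn": [0,0,0],"claw": 0},
    {"xyz": [0.0215,-0.0297,0],"turn": [0,0,0],"claw": 0},
    {"xyz": [0.0215,-0.0297,0],"turn": [0,0,0],"claw": 0},
    {"xyz": [0.0215,-0.0297,0],"turn": [0,0,0],"claw": 0},
    {"xyz": [0,0,0],"turn": [0,0,0],"claw": 0}
  ]
}}

```text
clock: 6.55
tcp_pos: [0.5333, 0.0171, 0.1923]
tool_rot: [-0.001, 0.965, 0.262, 0.0]
force: [0.3, 0.1, -0.2]
width: 0.0426
grasp_force: 0.0
```

{"method": "send_rows", "body": {
  "steps": [
    {"xyz": [0,0,0],"turn": [0,0,-0.129],"claw": 0},
    {"xyz": [0,0,0],"turn": [0,0,-0.129],"claw": 0},
    {"xyz": [0,0,0],"turn": [0,0,-0.129],"claw": 0},
    {"xyz": [0,0,0],"turn": [0,0,-0.129],"claw": 0},
    {"xyz": [0,0,0],"turn": [0,0,-0.129],"claw": 0},
    {"xyz": [0,0,0],"turn": [0,0,-0.129],"claw": 0},
    {"xyz": [0,0,0],"turn": [0,0,-0.126],"claw": 0},
    {"xyz": [0,0,0],"turn": [0,0,0],"claw": 0},
    {"xyz": [0,0,0],"turn": [0,0,0],"claw": 0},
    {"xyz": [0,0,0],"turn": [0,0,0],"claw": 0}
  ]
}}

```text
clock: 7.55
tcp_pos: [0.5336, 0.0108, 0.1922]
tool_rot: [-0.0, 0.744, 0.668, -0.0]
force: [0.3, -0.5, -0.3]
width: 0.0428
grasp_force: 0.0
```

Run:
```python
from h import *
np.set_printoptions(precision=4,suppress=True)
s=state();print(s['clock'],T(s),s['width'])
im,K,W=snap('wrist')
for m in eyes.mark_of('wrist','latch_grip')[:2]: print(m,atz(m['uv'],K,W,.108))
b=rect(im,K,W,(.535,.01),.12,.07,400)
cv2.drawMarker(b,(200,200),(255,0,0),0,10)
im,K,W=snap('top')
a=rect(im,K,W,(.525,-.098),.121,.07,400)
cv2.drawMarker(a,(202,205),(255,0,0),0,10)
save('r3',np.hstack([a,b]))
```

```text
7.55 [[ 0.1081  0.9941 -0.0004  0.5336]
 [ 0.9941 -0.1081 -0.      0.0108]
 [-0.0001 -0.0004 -1.      0.1922]
 [ 0.      0.      0.      1.    ]] 0.04279833938893338
{'uv': [320.2, 238.5], 'p': 0.97} [0.5379 0.0109 0.108 ]
```

View pics/r3.png

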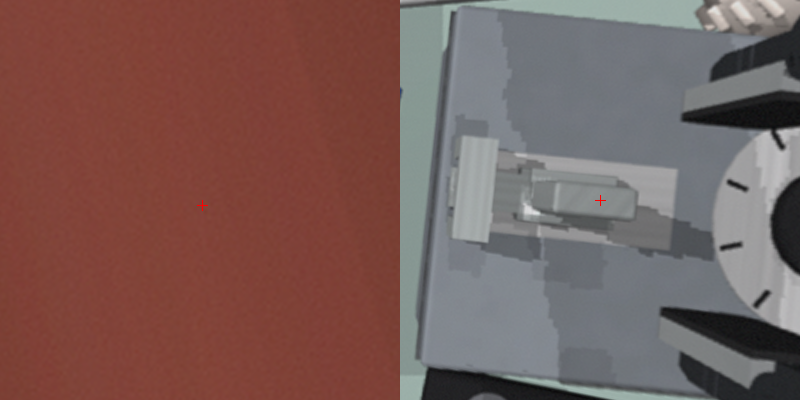

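{"method": "send_rows", "body": {
  "steps": [
    {"xyz": [0,0.0018,0.03],"turn": [0,0,0],"claw": 0},
    {"xyz": [0,0,0.035],"turn": [0,0,0],"claw": 0},
    {"xyz": [0,0,0.02],"turn": [0,0,0],"claw": 0},
    {"xyz": [0,0,0.012],"turn": [0,0,0],"claw": 0},
    {"xyz": [0,0,0],"turn": [0,0,0],"claw": 0},
    {"xyz": [0,0,0],"turn": [0,0,0],"claw": -1},
    {"xyz": [0,0,0],"turn": [0,0,0],"claw": -1},
    {"xyz": [0,0,0],"turn": [0,0,0],"claw": -1},
    {"xyz": [0,0,0],"turn": [0,0,0],"claw": -1},
    {"xyz": [0,0,0],"turn": [0,0,0],"claw": -1}
  ],
  "newtons": 30
}}

```text
clock: 8.7
tcp_pos: [0.5355, 0.011, 0.0968]
tool_rot: [0.0, 0.743, 0.669, 0.0]
force: [-4.9, 0.1, 7.1]
width: 0.0113
grasp_force: 31.8
```

{"method": "send_rows", "body": {
  "steps": [
    {"xyz": [-0.005,0,0],"turn": [0,0,0],"claw": -1},
    {"xyz": [-0.005,0,0],"turn": [0,0,0],"claw": -1},
    {"xyz": [-0.005,0,0],"turn": [0,0,0],"claw": -1},
    {"xyz": [-0.005,0,0],"turn": [0,0,0],"claw": -1},
    {"xyz": [-0.005,0,0],"turn": [0,0,0],"claw": -1},
    {"xyz": [0,0,0],"turn": [0,0,0],"claw": -1},
    {"xyz": [0,0,0],"turn": [0,0,0],"claw": -1},
    {"xyz": [0,0,0],"turn": [0,0,0],"claw": -1},
    {"xyz": [0,0,0],"turn": [0,0,0],"claw": -1},
    {"xyz": [0,0,0],"turn": [0,0,0],"claw": -1}
  ]
}}

```text
clock: 9.7
tcp_pos: [0.5329, -0.0139, 0.0968]
tool_rot: [0.0, 0.743, 0.669, 0.0]
force: [-5.2, 0.7, 6.9]
width: 0.0116
grasp_force: 31.8
```

Moved 25 mm at low force; release, rise and check.

{"method": "send_rows", "body": {
  "steps": [
    {"xyz": [0,0,0],"turn": [0,0,0],"claw": 0},
    {"xyz": [0,0,0],"turn": [0,0,0],"claw": 0},
    {"xyz": [0,0,0],"turn": [0,0,0],"claw": 0},
    {"xyz": [0,0,-0.02],"turn": [0,0,0],"claw": 0},
    {"xyz": [0,0,-0.04],"turn": [0,0,0],"claw": 0},
    {"xyz": [0,0,-0.04],"turn": [0,0,0],"claw": 0},
    {"xyz": [0,0,-0.04],"turn": [0,0,0],"claw": 0},
    {"xyz": [-0.04,0,-0.02],"turn": [0,0,0],"claw": 0},
    {"xyz": [-0.04,0,0],"turn": [0,0,0],"claw": 0},
    {"xyz": [0,0,0],"turn": [0,0,0],"claw": 0}
  ]
}}

```text
clock: 10.7
tcp_pos: [0.524, -0.1001, 0.256]
tool_rot: [0.001, 0.746, 0.666, -0.001]
force: [-0.2, -0.6, -1.2]
width: 0.0426
grasp_force: 0.0
```

Run:
```python
from h import *
im,K,W=snap('wrist')
b=rect(im,K,W,(.535,-.04),.121,.1,500)
save('r4',b)
```

```text
(no output)
```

View pics/r4.png

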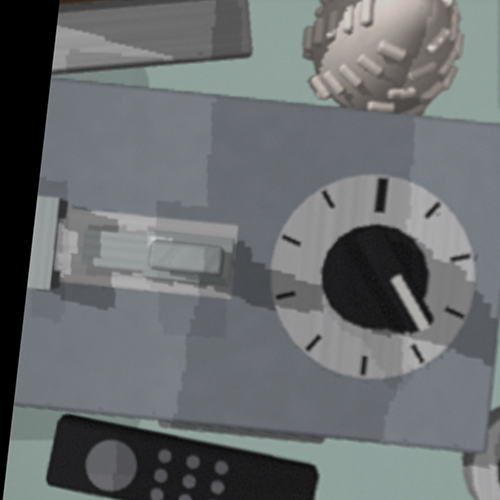

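The picture shows the pointer from (395,278) to (428,327), which is on mark 4. The fin is centred at (186,257), about 25 mm open.

```bash
python3 -c "
from workcell import ticket; print(ticket.close_job())"
```

```text
the job is handed in; nothing more can be done
None
```

The dial is set to 4, the latch is slid about 25 mm open, and the gripper is released and clear. I handed the job in; it returned no verdict.

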